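# Find the thread hand and loosen the sisal wheel's nut

## Robot

A 6-joint arm with a two-finger parallel gripper is mounted at the origin on a cart in front of the work surface, level with it; the furniture and walls round the work are solid. World frame = base frame: x ahead of the robot, y to its left, z up, the work surface at z = 0. Lengths are in m, angles in rad, forces in N, time in s.
With the tool pointing down it reaches from about 0.3 to 0.825 m from the base axis. Payload 5.4 kg.
Tool frame: the origin (TCP) lies at the very end of the fingers, on their centre line; the grasp point (between the pads) lies ctrl.grip_depth behind it (ctrl.grip_depth is the distance from the TCP to the grasp point, in m); z points along the fingers, y is the line along which they close (so a half turn about z gives the same grasp; the last joint's range is limited). The gripper opens to 92 mm and grips with 3 to 60 N. Pads are 20 mm wide; open, the fingers measure 128 mm over their backs; the gripper's body (75 mm by 189 mm) begins 69 mm behind the grasp point.
Start: joints at [0.937, 0.158, 1.597, -0, 1.386, -0.21], TCP at [0.236, 0.524, 0.215] pointing down, gripper open.
Joint ranges: [-2.91, 2.91], [-0.94, 2.29], [0.18, 2.7], [-1.29, 4.43], [0.17, 2.64], [-3, 3]. Speed limits (rad/s): [2.57, 2.57, 3.14, 3.14, 3.14, 3.14].

## Interface

Orientations are given as a unit quaternion [w, x, y, z].
In Python, from cell import telemetry, viewer, job, models, ctrl gives the robot as it stands.
- The arm moves only by the shell command python3 -m crank 'ROWS' [FORCE]. ROWS is JSON, a list of rows, each an object with "turn": the turn, a rotation vector about the world's x, y, z in rad, a list of three; "dp": the shift along the world's x, y, z in cm, a list of three; "fingers": the finger opening in cm, from 0 to 9.19. In form: [{"turn": [ax, ay, az], "dp": [x, y, z], "fingers": fingers}, ...]. A call has 1 to 10 rows; each row is the pose to reach, as a shift and turn from the pose commanded when the call began; what a row does not reach only later rows make up. A row lasts 1/10 s, in which the tool goes at most 50 mm and 8.59 degrees, less where a joint would pass 70% of its speed; a pose out of reach is approached as far as the arm can. A call with a gripper value outside its range is refused whole. The fingers move at their own pace and stop on an object; FORCE is the grip in N (left out, the last holds). Time passes only in rows, so rows that repeat a pose let the fingers close. It gives the time, the measured TCP pose, the force, the opening and the grip force at its end, in the units of the state.
- telemetry.observe(): the state, without advancing time (a new reading comes with each control period).
- viewer.grab_frame(name): name is "scene" or "side" or "wrist"; returns the picture (384x512x3 uint8, red, green, blue); there is no depth.
- viewer.get_calibration(name): a dict with "K" (3x3 intrinsics, pixels), "T" (4x4, takes a point from camera to world coordinates). Camera axes: x right, y down, z forward; pixel columns grow to the right and rows downward; lengths in m; the calibration is good to about 2 mm. The wrist camera is an equidistant fisheye: a pixel r from the principal point sees the ray r / f radians off the axis. A picture is of the moment at which its call begins: read the wrist's pose just before it. get_calibration takes no time and is no camera call; for the wrist camera it gives the pose at the moment of the call.
- job.sign_off(): hands the job in; it is judged then, once.
Trained networks look in the newest picture that a camera, given by its name, has taken for a name from the list of things; names that differ only in an ending like _2 or _b are one class to them, and where a whole thing is asked for, a point or a joint stands for the part that bears it (a point fixed in the world has none). Each returns a list of dicts, best first, with "p" (0 to 1); they miss things now and then, are a little off and sometimes report something else, mostly with a low value. They report only what shows in the picture. A call takes as long as a camera call.
- models.silhouettes(camera, name): "mask" (384x512 bool, what is visible of it) and "centre" ([column, row] in pixels, amid what is visible of it).
- models.pinpoint(camera, name): "centre" ([column, row] in pixels: a listed point, or the origin of a listed thing).
The state is a dict: "time": time; "joint_pos": joint angles; "joint_velocities": joint speeds; "joint_torque": joint torques, N m; "ee_pos": TCP position; "eef_rot": TCP orientation; "contact_force": force on the tool from outside, world axes, zero at the start; "wrist_torque": the same for the moment, N m; "width": opening from 0.0 (shut) to 1.0 (fully open); "grip_force": force on a finger pad.
Only numpy, scipy, OpenCV 4.12 (cv2) and the standard library are available. Lean on these libraries where they do the work, as an engineer would, in place of code of your own. Each camera call takes 0.05 s, during which the arm holds its last target. There are 200 camera calls.

## Task

Loosen the bar nut that clamps the brown sisal wheel on its stand. Try it the ordinary way first, turning it anticlockwise seen from above until it stops dead; that shows the thread is left-handed, so then turn it clockwise at least a sixth of a turn past that stop and let go. Leave the nut of the pale felt wheel as it is.

Things in the scene. Friction and masses are not known exactly. Their poses are not given: they have to be found in the camera images.
- sisal_mount: the stand with the brown, ridged sisal wheel, fixed to the table: a round grey foot 100 mm across, a short pillar, on it the wheel lying flat (68 mm across, top 56 mm above the table), a flange (top at 65 mm) and the bar nut. Origin: centre of the foot's underside, on the nut's axis; z up.
- sisal_nut (a joint): angle (rad) of the sisal wheel's nut about the stand's vertical axis; grows clockwise seen from above. 0: dead stop of tightening; 2.2: other end. It starts at 0.10 to 0.20: anticlockwise it gives 6 to 12 degrees, then stops dead; clockwise it turns on against a friction of 0.1 N m, stays where it is left and does not rise.
- sisal_nut_grip (a point): grip point of that nut: a round hub 32 mm across, narrowing upward, under an upright steel bar 60 mm long, 11 mm thick, 33 mm high, 78 to 111 mm above the table. The point is on the axis, at the middle of the bar, 102 mm above the table, 9 mm below the bar's top; x along the bar, y through its thickness, z up; they turn with the nut.
- felt_nut_end (a point): end of the nut bar, not to be turned, of the other stand, which is the same but for its pale, smooth felt wheel (69 mm across, 18 mm thick). The point is 30 mm from that stand's axis, 100 mm above the table, 9 mm below the bar's top; x along the bar, away from the axis.

How it is judged:
On the way, in this order (a step that is already met when the one before it is completed fails the run):
1. the sisal wheel's nut is tried anticlockwise up to its stop (value of joint sisal_nut below 0.04 rad), for 0.1 s.
2. the sisal wheel's nut is turned clockwise, loosened (value of joint sisal_nut above 0.9 rad), for 0.2 s.
At the end, for the whole second after the job is handed in: the sisal wheel's nut stands at rest at least 0.9 rad (52 degrees) clockwise of its stop (value of joint sisal_nut above 0.9 rad and velocity of joint sisal_nut between -0.05 and 0.05 rad/s); the robot touches nothing.
It fails at once if the felt wheel's nut is turned (its bar's end moves more than 5 mm) (distance of felt_nut_end from where it was at the start of the episode above 0.005 m).
It also fails if it takes over 35 s, if anything falls off the work surface, if the arm or the gripper's body presses on something with over 40 N, if the wrist force passes 120 N, or if a joint passes its speed limit or range.

## Working session

There is one attempt and no reset: what is moved stays moved. The work goes in short steps, Python scripts to look and compute and a shell command to move; the robot and the scene stay as the last step left them, time stands still between calls to the robot, and variables do not carry over. Pictures are saved under pics/ and viewed, at most 10 in all, crops included, and the job is handed in when it is done.

```bash
mkdir -p pics; cat > h.py <<'E'
import numpy as np,cv2
from cell import telemetry,viewer,job,models,ctrl
def ray(cam,px,C=None):
    C=C or viewer.get_calibration(cam);K=np.array(C["K"]);T=np.array(C["T"])
    x=(px[0]-K[0,2])/K[0,0];y=(px[1]-K[1,2])/K[1,1]
    if cam=="wrist":
        r=np.hypot(x,y);d=np.array([np.sin(r)*x/r,np.sin(r)*y/r,np.cos(r)]) if r>1e-9 else np.array([0,0,1.])
    else: d=np.array([x,y,1.]);d/=np.linalg.norm(d)
    return T[:3,3],T[:3,:3]@d
def tri(rays):
    A=np.zeros((3,3));b=np.zeros(3)
    for o,d in rays:
        P=np.eye(3)-np.outer(d,d);A+=P;b+=P@o
    p=np.linalg.solve(A,b)
    return p,[float(np.linalg.norm((np.eye(3)-np.outer(d,d))@(p-o))) for o,d in rays]
def save(img,n): cv2.imwrite("pics/"+n,cv2.cvtColor(np.ascontiguousarray(img),cv2.COLOR_RGB2BGR))
E
python3 - <<'E'
from h import *
np.set_printoptions(precision=4,suppress=True)
R={}
ims=[]
for c in ["scene","side","wrist"]:
    ims.append(viewer.grab_frame(c))
    for n in ["sisal_nut_grip","felt_nut_end","sisal_mount"]:
        for d in models.pinpoint(c,n)[:2]:
            print(c,n,d["p"],d["centre"]); R.setdefault(n,{}).setdefault(c,ray(c,d["centre"]))
for n in R: print(n,*tri(list(R[n].values())))
print(ctrl.grip_depth,telemetry.observe())
save(np.hstack(ims[:2])[:, :],"a0.png")
i=cv2.resize(np.hstack(ims[:2]),(800,300));w=cv2.resize(ims[2],(400,300))
save(np.vstack([i,np.hstack([w,w*0])]),"a.png")
E
```

```text
scene sisal_nut_grip 0.63 [287.8, 218.9]
scene felt_nut_end 0.82 [215.9, 177.1]
scene sisal_mount 0.92 [283.9, 257.7]
side sisal_nut_grip 0.91 [250.0, 178.7]
side felt_nut_end 0.72 [258.9, 219.6]
side sisal_mount 0.82 [246.5, 213.9]
sisal_nut_grip [ 0.5723 -0.0982  0.1016] [0.0022428299573593906, 0.002242829957359265]
felt_nut_end [0.5403 0.1242 0.1028] [0.003468319094691897, 0.003468319094692005]
sisal_mount [ 0.577  -0.0944  0.0005] [0.005329905637552287, 0.005329905637552143]
0.0187 {'time': 0.6, 'joint_pos': array([ 0.9369,  0.1584,  1.597 , -0.    ,  1.3862, -0.2101]), 'joint_velocities': array([-0.0009, -0.0001,  0.0007, -0.0002,  0.0002, -0.0012]), 'joint_torque': array([  0.    , -38.5376, -32.2215,   0.0701,   0.031 ,  -0.    ]), 'ee_pos': array([0.2365, 0.5241, 0.2146]), 'eef_rot': array([ 0.    ,  0.2103,  0.9776, -0.    ]), 'contact_force': array([0.1122, 0.2893, 1.2487]), 'wrist_torque': array([0.063 , 0.0679, 0.0507]), 'grip_force': 0.0, 'width': 0.9997931542187464}
```

View pics/a.png

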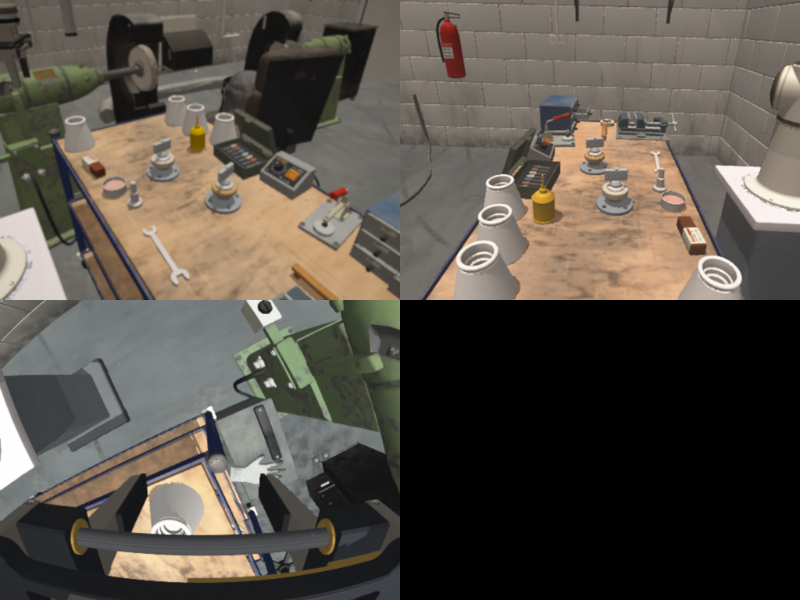

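The sisal nut (brown wheel) is at scene px (288,219), side px (250,179). Triangulated, its grip point is at (0.572, -0.098, 0.102), which matches the stated height. The felt stand is at about y=+0.12. I'll move above the sisal nut, staying high.

```bash
python3 -m crank '[{"turn":[0,0,0],"dp":[0,0,5],"fingers":9.19},{"turn":[0,0,0],"dp":[0,0,8],"fingers":9.19},{"turn":[0,0,0],"dp":[30,-58,6],"fingers":9.19},{"turn":[0,0,0],"dp":[30,-58,6],"fingers":9.19},{"turn":[0,0,0],"dp":[30,-58,6],"fingers":9.19},{"turn":[0,0,0],"dp":[30,-58,6],"fingers":9.19},{"turn":[0,0,0],"dp":[30,-58,6],"fingers":9.19},{"turn":[0,0,0],"dp":[30,-58,6],"fingers":9.19},{"turn":[0,0,0],"dp":[30,-58,6],"fingers":9.19},{"turn":[0,0,0],"dp":[30,-58,6],"fingers":9.19}]' && python3 -m crank '[{"turn":[0,0,0],"dp":[33.6,-62.2,4],"fingers":9.19},{"turn":[0,0,0],"dp":[33.6,-62.2,4],"fingers":9.19}]'; python3 -c "
from h import *
print(telemetry.observe()['ee_pos'])"
```

```text
time: 1.6
ee_pos: [0.4207, 0.1671, 0.2826]
eef_rot: [0.001, 0.21, 0.978, 0.0]
contact_force: [1.3, 0.6, -0.1]
width: 1.0
grip_force: 0.0
time: 1.8
ee_pos: [0.4681, 0.0792, 0.2883]
eef_rot: [0.0, 0.21, 0.978, 0.0]
contact_force: [-0.9, 0.7, -0.3]
width: 0.998
grip_force: 0.0
[0.46814027 0.07915633 0.28827018]
```

```bash
python3 -m crank '[{"turn":[0,0,0],"dp":[10.2,-17.5,-3],"fingers":9.19},{"turn":[0,0,0],"dp":[10.2,-17.5,-3],"fingers":9.19},{"turn":[0,0,0],"dp":[10.2,-17.5,-3],"fingers":9.19},{"turn":[0,0,0],"dp":[10.2,-17.5,-3],"fingers":9.19},{"turn":[0,0,0],"dp":[10.2,-17.5,-3],"fingers":9.19},{"turn":[0,0,0],"dp":[10.2,-17.5,-3],"fingers":9.19}]'; python3 - <<'E'
from h import *
C=viewer.get_calibration("wrist");im=viewer.grab_frame("wrist")
print(np.round(C["K"],1),np.round(C["T"],3))
for d in models.pinpoint("wrist","sisal_nut_grip")[:2]:
    o,v=ray("wrist",d["centre"],C);print(d,o+v*(.102-o[2])/v[2])
for d in models.silhouettes("wrist","sisal_nut_grip")[:2]:
    print(d["p"],d["centre"],d["mask"].sum())
    c,_=cv2.findContours(d["mask"].astype(np.uint8),0,2)
    im=cv2.drawContours(im.copy(),c,-1,(255,0,0),1) 
print(telemetry.observe()['joint_pos'])
save(cv2.resize(im,(800,600)),"b.png")
E
```

```text
time: 2.4
ee_pos: [0.5695, -0.0946, 0.2573]
eef_rot: [-0.001, 0.211, 0.977, 0.0]
contact_force: [-0.0, 1.2, 0.9]
width: 1.0
grip_force: 0.0
[[297.3   0.  259.4]
 [  0.  297.3 192.1]
 [  0.    0.    1. ]] [[ 0.414  0.875  0.252  0.498]
 [ 0.91  -0.398 -0.115 -0.063]
 [ 0.     0.277 -0.961  0.426]
 [ 0.     0.     0.     1.   ]]
{'centre': [263.2, 186.0], 'p': 0.7} [ 0.57843381 -0.09492779  0.102     ]
0.78 [265.2, 181.3] 779
[-3.70596027e-01  1.35917917e-01  1.53502171e+00  3.12445392e-04
  1.46998181e+00 -1.51912901e+00]
```

View pics/b.png

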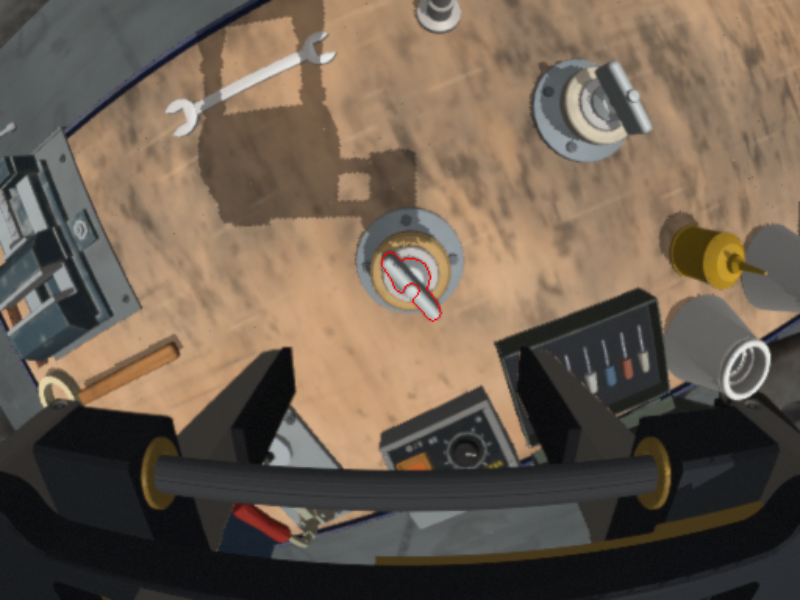

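The brown-wheel stand is at the centre. The nut bar's top runs from about (388,257) to (436,316) in this 800x600 view. The felt stand is top right at (585,110).

```bash
python3 - <<'E'
from h import *
C=viewer.get_calibration("wrist")
P=[]
for p in [(388,257),(436,316)]:
    o,v=ray("wrist",(p[0]*.64,p[1]*.64),C);P.append(o+v*(.109-o[2])/v[2]);print(P[-1])
d=P[1]-P[0];print(np.linalg.norm(d),np.degrees(np.arctan2(d[1],d[0])),(P[0]+P[1])/2)
ims=[viewer.grab_frame(c) for c in("scene","side")]
i=[cv2.resize(ims[0][180:260,240:340],(400,320),interpolation=2),cv2.resize(ims[1][150:230,200:300],(400,320),interpolation=2)]
save(np.hstack(i),"c.png")
E
```

```text
[ 0.54843193 -0.0972278   0.109     ]
[ 0.60191292 -0.08377528  0.109     ]
0.05514695648428365 14.119165538858441 [ 0.57517243 -0.09050154  0.109     ]
```

View pics/c.png

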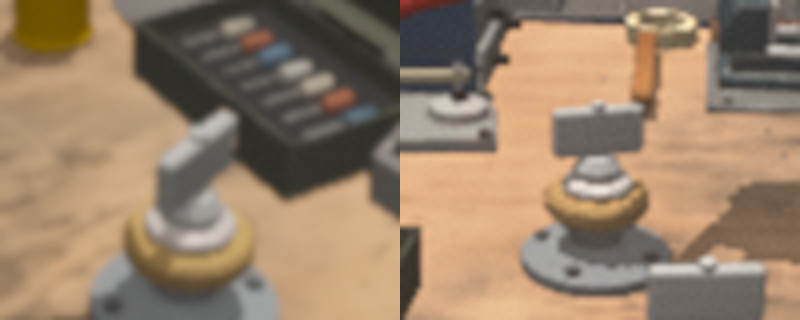

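```bash
python3 -m crank '[{"turn":[0,0,0.15],"dp":[0.5,0,-1],"fingers":9.19},{"turn":[0,0,0.3],"dp":[0.5,0,-3],"fingers":9.19},{"turn":[0,0,0.45],"dp":[0.5,0,-5],"fingers":9.19},{"turn":[0,0,0.6],"dp":[0.5,0,-7],"fingers":9.19},{"turn":[0,0,0.67],"dp":[0.5,0,-8],"fingers":9.19},{"turn":[0,0,0.67],"dp":[0.5,0,-8],"fingers":9.19},{"turn":[0,0,0.67],"dp":[0.5,0,-8],"fingers":9.19}]'; python3 - <<'E'
from h import *
C=viewer.get_calibration("wrist");im=viewer.grab_frame("wrist")
for d in models.pinpoint("wrist","sisal_nut_grip")[:2]:
    o,v=ray("wrist",d["centre"],C);print(d,o+v*(.102-o[2])/v[2])
for d in models.pinpoint("wrist","sisal_mount")[:2]:
    o,v=ray("wrist",d["centre"],C);print(d,o+v*(0-o[2])/v[2])
np.save("T.npy",C["T"])
x,y=256,192
save(cv2.resize(im[80:280,130:396],(798,600)),"d.png")
E
```

```text
time: 3.35
ee_pos: [0.5748, -0.0932, 0.1788]
eef_rot: [0.0, -0.122, 0.992, -0.0]
contact_force: [0.5, 0.8, 0.2]
width: 0.997
grip_force: 0.0
{'centre': [260.5, 204.0], 'p': 0.66} [ 0.57785598 -0.09261454  0.102     ]
```

View pics/d.png

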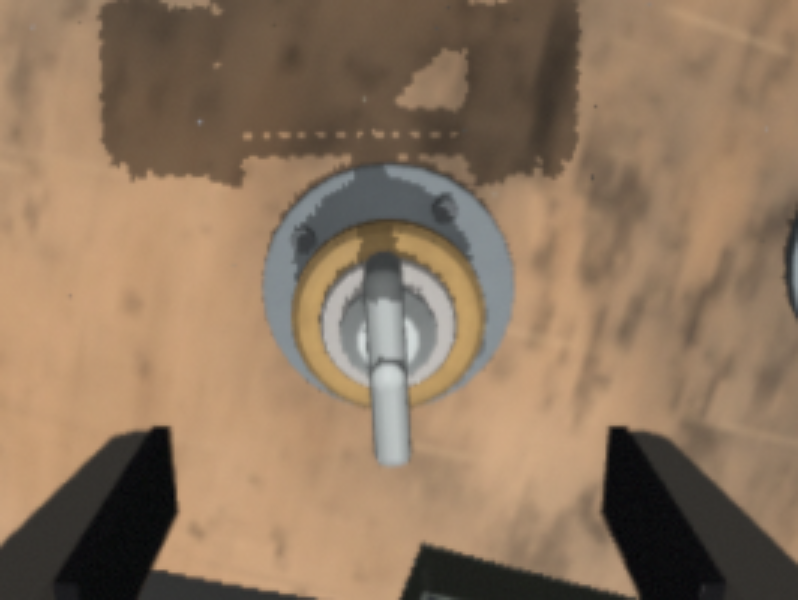

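The bar is nearly in line with the tool's x axis: its ends are at crop (384,258) and (393,462), with the knob at (389,368), between the fingers. I'll compute the fine correction.

```bash
python3 - <<'E'
from h import *
C=viewer.get_calibration("wrist")
P=[]
for p,z in [((384,258),.111),((393,462),.111),((389,368),.113)]:
    o,v=ray("wrist",(130+p[0]/3,80+p[1]/3),C);P.append(o+v*(z-o[2])/v[2]);print(P[-1])
d=P[1]-P[0];print(np.linalg.norm(d),np.degrees(np.arctan2(d[1],d[0])),(P[0]+P[1])/2)
q=telemetry.observe();print(q['ee_pos'],q['joint_pos'],np.degrees(2*np.arctan2(q['eef_rot'][2],q['eef_rot'][1]))-90)
E
```

```text
[ 0.54468521 -0.10383903  0.111     ]
[ 0.60239443 -0.08680969  0.111     ]
[ 0.57407952 -0.09509304  0.113     ]
0.06016937001072546 16.44073417441805 [ 0.57353982 -0.09532436  0.111     ]
[ 0.57526428 -0.09382853  0.17940738] [-3.68853738e-01  2.04562696e-01  1.61524057e+00 -2.63418816e-05
  1.31948654e+00 -2.18528545e+00] 104.07424471240887
```

Bar length is 60.2 mm, centre (0.5737, -0.0952), angle 16.4°, all consistent with the sizes given. Next: descend and grip.

```bash
python3 -m crank '[{"turn":[0,0,0.04],"dp":[-0.15,-0.15,-3],"fingers":9.19},{"turn":[0,0,0.04],"dp":[-0.15,-0.15,-6],"fingers":7},{"turn":[0,0,0.04],"dp":[-0.15,-0.15,-8.5],"fingers":5},{"turn":[0,0,0.04],"dp":[-0.15,-0.15,-9.6],"fingers":4},{"turn":[0,0,0.04],"dp":[-0.15,-0.15,-9.6],"fingers":2.5},{"turn":[0,0,0.04],"dp":[-0.15,-0.15,-9.6],"fingers":0},{"turn":[0,0,0.04],"dp":[-0.15,-0.15,-9.6],"fingers":0},{"turn":[0,0,0.04],"dp":[-0.15,-0.15,-9.6],"fingers":0},{"turn":[0,0,0.04],"dp":[-0.15,-0.15,-9.6],"fingers":0},{"turn":[0,0,0.04],"dp":[-0.15,-0.15,-9.6],"fingers":0}]' 30
```

```text
time: 4.5
ee_pos: [0.5734, -0.0954, 0.0825]
eef_rot: [0.0, -0.143, 0.99, -0.0]
contact_force: [-0.3, -0.7, -0.3]
width: 0.241
grip_force: 0.0
```

```bash
python3 -m crank '[{"turn":[0,0,0],"dp":[0,0,0],"fingers":0},{"turn":[0,0,0],"dp":[0,0,0],"fingers":0},{"turn":[0,0,0],"dp":[0,0,0],"fingers":0},{"turn":[0,0,0],"dp":[0,0,0],"fingers":0},{"turn":[0,0,0],"dp":[0,0,0],"fingers":0}]'
```

```text
time: 5.0
ee_pos: [0.5728, -0.0944, 0.0821]
eef_rot: [-0.0, -0.143, 0.99, 0.001]
contact_force: [-2.2, 4.3, 3.2]
width: 0.116
grip_force: 30.0
```

It's gripped, with the opening at 10.7 mm as expected. Now I'll turn anticlockwise gently and watch the torque.

```bash
cat > s.py <<'E'
from h import *
q=telemetry.observe();r=q['eef_rot'];print("barangle",round(np.degrees(2*np.arctan2(r[2],r[1]))-180,2),"torque",np.round(q['wrist_torque'],2),"F",np.round(q['contact_force'],1),q['width'])
E
python3 s.py; python3 -m crank '[{"turn":[0,0,0.04],"dp":[0,0,0],"fingers":0},{"turn":[0,0,0.08],"dp":[0,0,0],"fingers":0},{"turn":[0,0,0.08],"dp":[0,0,0],"fingers":0}]'>/dev/null; python3 s.py;  python3 -m crank '[{"turn":[0,0,0.03],"dp":[0,0,0],"fingers":0},{"turn":[0,0,0.05],"dp":[0,0,0],"fingers":0},{"turn":[0,0,0.05],"dp":[0,0,0],"fingers":0}]'>/dev/null; python3 s.py
```

```text
barangle 16.41 torque [0.96 0.33 0.05] F [-2.2  4.3  3.2] 0.11611105976211397
barangle 20.99 torque [0.97 0.35 0.11] F [-1.8  4.8  3.8] 0.12052332361603804
barangle 23.82 torque [ 0.97  0.36 -0.04] F [-1.3  4.2  4.3] 0.11622728742049081
```

```bash
for i in 1; do python3 -m crank '[{"turn":[0,0,0.03],"dp":[0,0,0],"fingers":0},{"turn":[0,0,0.03],"dp":[0,0,0],"fingers":0}]'>/dev/null; python3 s.py; python3 -m crank '[{"turn":[0,0,0.03],"dp":[0,0,0],"fingers":0},{"turn":[0,0,0.03],"dp":[0,0,0],"fingers":0}]'>/dev/null; python3 s.py; done
```

```text
barangle 25.53 torque [0.99 0.36 0.03] F [-1.   5.1  4.5] 0.11873241838910262
barangle 27.17 torque [ 0.88  0.41 -0.58] F [-1.9  4.3  4.1] 0.1193453991877317
```

The torque jumped to -0.58 N m at about 10.8° of turn, so this is the stop. I'll press slightly more and hold, to be sure.

```bash
python3 -m crank '[{"turn":[0,0,0.03],"dp":[0,0,0],"fingers":0},{"turn":[0,0,0.03],"dp":[0,0,0],"fingers":0},{"turn":[0,0,0.03],"dp":[0,0,0],"fingers":0}]'>/dev/null; python3 s.py; python3 - <<'E'
from h import *
ims=[viewer.grab_frame(c) for c in("scene","side","wrist")]
save(np.hstack([cv2.resize(ims[0][160:260,230:350],(400,333)),cv2.resize(ims[2],(400,333))]),"e.png")
E
```

```text
barangle 28.82 torque [ 0.9   0.41 -0.71] F [-1.5  4.4  4.4] 0.12069240327954474
```

View pics/e.png

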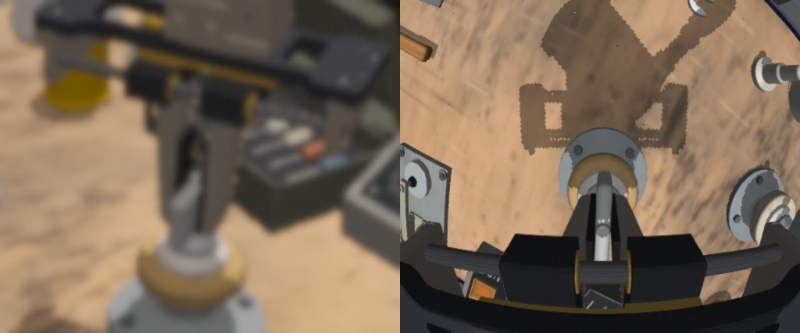

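The bar is held between the fingers over the brown wheel, and the torque has levelled off at -0.71 N m, so the nut is at its stop. Next is about 1.25 rad clockwise.

```bash
python3 -m crank '[{"turn":[0,0,-0.1],"dp":[0,0,0],"fingers":0},{"turn":[0,0,-0.22],"dp":[0,0,0],"fingers":0},{"turn":[0,0,-0.34],"dp":[0,0,0],"fingers":0},{"turn":[0,0,-0.46],"dp":[0,0,0],"fingers":0},{"turn":[0,0,-0.58],"dp":[0,0,0],"fingers":0},{"turn":[0,0,-0.7],"dp":[0,0,0],"fingers":0}]'; python3 s.py;  python3 -m crank '[{"turn":[0,0,-0.12],"dp":[0,0,0],"fingers":0},{"turn":[0,0,-0.24],"dp":[0,0,0],"fingers":0},{"turn":[0,0,-0.36],"dp":[0,0,0],"fingers":0},{"turn":[0,0,-0.48],"dp":[0,0,0],"fingers":0},{"turn":[0,0,-0.6],"dp":[0,0,0],"fingers":0},{"turn":[0,0,-0.6],"dp":[0,0,0],"fingers":0},{"turn":[0,0,-0.6],"dp":[0,0,0],"fingers":0},{"turn":[0,0,-0.6],"dp":[0,0,0],"fingers":0}]'; python3 s.py
```

```text
time: 7.05
ee_pos: [0.5728, -0.0929, 0.0821]
eef_rot: [-0.001, 0.1, 0.995, 0.002]
contact_force: [-1.9, 12.9, 6.1]
width: 0.119
grip_force: 30.0
barangle -11.43 torque [2.12 0.32 0.16] F [-1.9 12.9  6.1] 0.11852796764400135
time: 7.85
ee_pos: [0.5738, -0.0912, 0.0821]
eef_rot: [-0.001, 0.387, 0.922, 0.003]
contact_force: [1.3, 17.5, 5.3]
width: 0.115
grip_force: 30.0
barangle -45.55 torque [ 2.75 -0.22 -0.07] F [ 1.3 17.5  5.3] 0.11514039148890413
```

```bash
python3 -m crank '[{"turn":[0,0,0],"dp":[0,0.2,0],"fingers":0},{"turn":[0,0,0],"dp":[0,0.35,0],"fingers":0},{"turn":[0,0,0],"dp":[0,0.35,0],"fingers":0}]';  python3 -m crank '[{"turn":[0,0,0],"dp":[0,0,0],"fingers":3},{"turn":[0,0,0],"dp":[0,0,0],"fingers":4},{"turn":[0,0,0],"dp":[0,0,0],"fingers":5},{"turn":[0,0,0],"dp":[0,0,0],"fingers":5},{"turn":[0,0,0],"dp":[0,0,0],"fingers":5},{"turn":[0,0,0],"dp":[0,0,3],"fingers":5},{"turn":[0,0,0],"dp":[0,0,6],"fingers":5},{"turn":[0,0,0],"dp":[0,0,10],"fingers":6},{"turn":[0,0,0],"dp":[0,0,10],"fingers":6},{"turn":[0,0,0],"dp":[0,0,10],"fingers":6}]'; python3 - <<'E'
from h import *
im=viewer.grab_frame("wrist");save(cv2.resize(im[80:280,130:396],(798,600)),"f.png")
E
```

```text
time: 8.15
ee_pos: [0.5738, -0.0911, 0.0822]
eef_rot: [0.001, 0.387, 0.922, 0.001]
contact_force: [2.7, 5.5, 1.3]
width: 0.118
grip_force: 30.0
time: 9.15
ee_pos: [0.5737, -0.0922, 0.183]
eef_rot: [0.001, 0.387, 0.922, -0.0]
contact_force: [0.2, 0.6, -0.4]
width: 0.653
grip_force: 0.0
```

View pics/f.png

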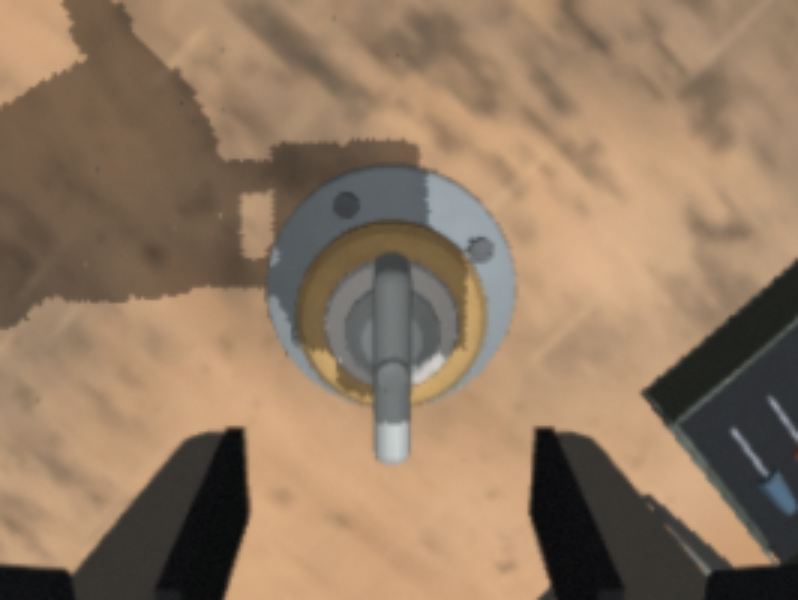

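The gripper is clear. The bar is vertical in the view, from (392,258) to (392,460), so it stayed at about -45.5°, about 73° (1.27 rad) clockwise of the stop. Handing in.

```bash
python3 -c "
from h import *
print(job.sign_off())"
```

```text
the job is handed in; nothing more can be done
None
```

The job is handed in: the sisal nut was turned anticlockwise to its dead stop, then about 73° clockwise past it by my measurement, and released; the felt nut was not touched.

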